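Test the hand lever of the gauge pump

TASK

Test the hand lever of the pump that has the dial gauge: with the outside of the fingers, never with the lever between them, press the lever in until it comes up against its stop short of the fixed bar, let it spring all the way back, then press it in to its stop again and finish while still holding it there. Press firmly but do not force it, keep the fingers off the bar, and leave the pump without a gauge and everything else on the bench where it is.

Things in the scene. Friction and masses are not known exactly. Their poses are not given: they have to be found in the camera images.
- filter_flask: clear conical flask of the bench, 130 mm across at the foot, 205 mm high, hose on its side arm; stays fixed at the left of the pumps, in the way of a low sweep from the left; origin at the centre of its underside
- gauge_pump: The pump to test, the one with a round dial gauge on top of its barrel. Held on its side on a fixed base plate 130 (x) by 160 (y) by 12 mm; origin: centre of the plate's underside; lever is pressed towards +x. Barrel 41 mm thick, along x at y = -58 mm; lever and bar reach from it to +y. Top 106 mm; gauge 50 mm across, top 122 mm, at x = 36, y = -58 mm
- gauge_bar: the fixed black grip bar of this pump, 22 mm thick (x), 125 mm long (y), 26 mm high (z); origin at its centre, axes as the stand's. It lies at x = 36 mm, y = 10 mm of the stand, 78 mm up, on the lever's +x side
- gauge_lever (a joint): bare metal hand lever on an upright pivot: 0 = at rest, leaning 0.36 rad out from the bar; grows as pressed towards the bar; 0.36 = at its rigid stop, parallel to the bar with 20 mm left between them. A spring returns it to 0: about 3 N at the press point start it, 6.5 N hold it at the stop
- gauge_press (a point): point to press, moving with the lever: on its outer face (away from the bar), 85 mm from the pivot, 78 mm up. Its y axis points along the lever to the free end, x square into the face (the way to press), z up. The lever is 10 mm thick, 24 mm high (66 to 90 mm up), goes on 29 mm past this point; below it is free down to the base plate
- gauge_pivot (a point): the lever's pivot axis at the lever's mid height, 78 mm above the bench, axes as the stand's; the lever's outer face passes 5 mm before (-x of the lever) this axis
- plain_pump: The other pump, alike in all but that it has no gauge; leave it alone. Held on its side on a fixed base plate 130 (x) by 160 (y) by 12 mm; origin: centre of the plate's underside; lever is pressed towards +x. Barrel 41 mm thick, along x at y = -58 mm; lever and bar reach from it to +y. Top 106 mm
- plain_bar: the fixed black grip bar of this pump, 22 mm thick (x), 125 mm long (y), 26 mm high (z); origin at its centre, axes as the stand's. It lies at x = 36 mm, y = 10 mm of the stand, 78 mm up, on the lever's +x side
- plain_lever (a joint): bare metal hand lever on an upright pivot: 0 = at rest, leaning 0.36 rad out from the bar; grows as pressed towards the bar; 0.36 = at its rigid stop, parallel to the bar with 20 mm left between them. A spring returns it to 0: about 3 N at the press point start it, 6.5 N hold it at the stop
- plain_press (a point): point to press, moving with the lever: on its outer face (away from the bar), 85 mm from the pivot, 78 mm up. Its y axis points along the lever to the free end, x square into the face (the way to press), z up. The lever is 10 mm thick, 24 mm high (66 to 90 mm up), goes on 29 mm past this point; below it is free down to the base plate
- plain_pivot (a point): the lever's pivot axis at the lever's mid height, 78 mm above the bench, axes as the stand's; the lever's outer face passes 5 mm before (-x of the lever) this axis
- beaker_c: small clear beaker, 54 mm across, 72 mm high, behind the pump without a gauge; a loose bystander, origin at the centre of its underside
- rubber_stopper: cream rubber stopper, 35 mm across, 28 mm high, behind the pump with the gauge; a loose bystander, origin at the centre of its underside
- test_strip_box: flat box 38x82x20 mm near the front edge of the bench; a loose bystander, origin at the centre of its underside
- tape_roll: roll of tape lying flat, 66 mm across, 18 mm high, near the front edge of the bench; a loose bystander, origin at the centre of its underside

How it is judged:
On the way, in this order (a step that is already met when the one before it is completed fails the run):
1. the gauge pump's lever is pressed in against its stop by the fingers (value of joint gauge_lever above 0.33 rad and contact force between the fingers and gauge_lever above 1 N), for 0.2 s.
2. the lever has sprung all the way back (value of joint gauge_lever below 0.03 rad), for 0.2 s.
At the end, for the whole second after the job is handed in: after one full stroke and return, the gauge pump's lever is held within 0.03 rad (about 2.5 mm at the press point) of its stop by the fingers (more than 2 N on it), with the fingers off the bar and the other pump's lever at rest (value of joint gauge_lever above 0.33 rad and contact force between the fingers and gauge_lever above 2 N and contact force between the fingers and gauge_bar below 1 N and value of joint plain_lever below 0.05 rad); the arm keeps its last pose, push and grip.
It fails at once if the lever is taken between the fingers instead of being pressed with their outside (contact force between the fingers and gauge_lever above 1 N and x of the grasp point in the frame of gauge_press above -0.002 m).
It fails at once if the lever is forced (more than 50 N) (contact force between the fingers and gauge_lever above 50 N).
It fails at once if the fingers push on the fixed bar (contact force between the fingers and gauge_bar above 3 N).
It fails at once if the other pump's lever is pressed (value of joint plain_lever above 0.06 rad).
It fails at once if something else on the bench is moved by more than 25 mm, lifted or tipped ((distance of beaker_c from where it was at the start of the episode above 0.025 m or angle between beaker_c's own z axis and vertical above 0.5 rad) or (distance of rubber_stopper from where it was at the start of the episode above 0.025 m or angle between rubber_stopper's own z axis and vertical above 0.5 rad) or (distance of test_strip_box from where it was at the start of the episode above 0.025 m or angle between test_strip_box's own z axis and vertical above 0.5 rad) or (distance of tape_roll from where it was at the start of the episode above 0.025 m or angle between tape_roll's own z axis and vertical above 0.5 rad)).
It also fails if it takes over 43 s, if anything falls off the work surface, if the arm or the gripper's body presses on something with over 40 N, if the wrist force passes 120 N, or if a joint passes its speed limit or range.

ROBOT

A 6-joint arm with a two-finger parallel gripper is mounted at the origin on a cart in front of the work surface, level with it; the furniture and walls round the work are solid. World frame = base frame: x ahead of the robot, y to its left, z up, the work surface at z = 0. Lengths are in m, angles in rad, forces in N, time in s.
With the tool pointing down it reaches from about 0.35 to 0.85 m from the base axis. Payload 8.1 kg.
Tool frame: the origin (TCP) lies midway between the tips of the shut fingers; the grasp point (between the pads) lies robot.grip_depth behind it (robot.grip_depth is the distance from the TCP to the grasp point, in m); z points along the fingers, y is the line along which they close (so a half turn about z gives the same grasp; the last joint's range is limited). The gripper opens to 93 mm and grips with 3 to 60 N. Pads are 15 mm wide; open, the fingers measure 128 mm over their backs; the gripper's body (75 mm by 188 mm) begins 65 mm behind the grasp point.
Start: joints at [-1.421, 0.13, 1.488, -0, 1.523, -0.085], TCP at [0.14, -0.584, 0.219] pointing down, gripper open.
Joint ranges: [-2.96, 2.96], [-0.89, 2.26], [0.02, 2.5], [-1.34, 4.48], [0, 2.73], [-2.66, 2.66]. Speed limits (rad/s): [2.39, 2.39, 2.79, 3.14, 3.14, 3.14].

INTERFACE

Orientations are given as a rotation vector (axis times angle).
In Python, from plant import robot gives the robot as it stands.
- The arm moves only by the tool carry_out, never from a script. Its argument "rows" is a list of rows, each a list of 6 numbers: the shift along the tool's x, y, z in m, then the turn, a rotation vector about the tool's x, y, z in degrees. A call has 1 to 12 rows; each row is the pose to reach, as a shift and turn from the pose commanded when the call began, along the tool's axes at that moment; what a row does not reach only later rows make up. A row lasts 1/8 s, in which the tool goes at most 62.5 mm and 10.7 degrees, less where a joint would pass 70% of its speed; a pose out of reach is approached as far as the arm can. A call with a gripper value outside its range is refused whole. "jaw" is the closure in counts, from 0 (fully open) to 255 (shut), set as the call begins (left out, the last holds). The fingers move at their own pace and stop on an object; "force" is the grip in N (left out, the last holds). Time passes only in rows, so rows that repeat a pose let the fingers close. It gives the time, the measured TCP pose, the force, the opening and the grip force at its end, in the units of the state.
- robot.read_state(): the state, without advancing time (a new reading comes with each control period).
- robot.read_camera(name): name is "scene" or "top" or "wrist"; returns the picture (400x640x3 uint8, red, green, blue); there is no depth.
- robot.camera_model(name): a dict with "fx", "fy", "cx", "cy" (pixels), "dist" ([k1, k2, p1, p2, k3] as OpenCV has them; the pictures are not rectified), "R" (3x3) and "t" (3): a world point X has camera coordinates R X + t; the wrist camera has in their place "mount" (4x4, takes a point from camera to tool coordinates, whose origin is the TCP and whose axes are the flange's). Camera axes: x right, y down, z forward; pixel columns grow to the right and rows downward; lengths in m; the calibration is good to about 2 mm. A picture is of the moment at which its call begins: read the wrist's pose just before it. camera_model takes no time and is no camera call.
- robot.close_job(): hands the job in; it is judged then, once.
Trained networks look in the newest picture that a camera, given by its name, has taken for a name from the list of things; names that differ only in an ending like _2 or _b are one class to them, and where a whole thing is asked for, a point or a joint stands for the part that bears it (a point fixed in the world has none). Each returns a list of dicts, best first, with "conf" (0 to 1); they miss things now and then, are a little off and sometimes report something else, mostly with a low value. They report only what shows in the picture. A call takes as long as a camera call.
- robot.outline_of(camera, target): "pixels" (400x640 bool, what is visible of it) and "pixel" ([column, row] in pixels, amid what is visible of it).
The state is a dict: "t": time; "q": joint angles; "dq": joint speeds; "joint_torque": joint torques, N m; "tool_pos": TCP position; "orientation": TCP orientation; "force": force on the tool from outside, world axes, zero at the start; "wrist_torque": the same for the moment, N m; "opening": finger opening in m; "gripper_force": force on a finger pad.
Only numpy, scipy, OpenCV 4.12 (cv2) and the standard library are available. Lean on these libraries where they do the work, as an engineer would, in place of code of your own. Each camera call takes 0.05 s, during which the arm holds its last target. There are 200 camera calls.

## Working session

There is one attempt and no reset: what is moved stays moved. The work goes in short steps, Python scripts to look and compute and a tool call to move; the robot and the scene stay as the last step left them, time stands still between calls to the robot, and variables do not carry over. Pictures are saved under pics/ and viewed, at most 10 in all, crops included, and the job is handed in when it is done.

Besides the shell and the picture viewer there is one more tool, called after "Request:" in YAML: its name, and indented under it one key for each argument. carry_out: Moves the arm, as the interface text tells. Its arguments: {"type":"object","properties":{"rows":{"type":"array"},"jaw":{"type":"number"},"force":{"type":"number"}},"required":["rows"]}

```bash
mkdir -p pics; ls; cat > h.py <<'E'
from plant import robot
import numpy as np, cv2
def K(m): return np.array([[m['fx'],0,m['cx']],[0,m['fy'],m['cy']],[0,0,1]]),np.array(m['dist'],float)
def save(n,img): cv2.imwrite(f'pics/{n}.png',img[:,:,::-1])
def ray(m,px,z):
    k,d=K(m); R=np.array(m['R']);t=np.array(m['t'])
    u=cv2.undistortPoints(np.array([[px]],float),k,d)[0,0]
    v=R.T@np.array([u[0],u[1],1]); c=-R.T@t
    return c+v*(z-c[2])/v[2]
def proj(m,X):
    k,d=K(m); return cv2.projectPoints(np.array(X,float).reshape(-1,3),cv2.Rodrigues(np.array(m['R']))[0],np.array(m['t'],float),k,d)[0][:,0]
E
python3 - <<'E'
from h import *
s=robot.read_state(); print(s['t'],s['tool_pos'],s['orientation'],robot.grip_depth)
a=robot.read_camera('scene');b=robot.read_camera('top')
save('scene',a);save('top',b)
for c in ['top','scene']:
    m=robot.camera_model(c); print(c,-np.array(m['R']).T@np.array(m['t']))
    for n,z in [('gauge_pump',.0),('gauge_bar',.091),('gauge_lever',.09),('plain_bar',.091),('plain_lever',.09),('filter_flask',.1),('rubber_stopper',.028),('beaker_c',.05),('test_strip_box',.02),('tape_roll',.018)]:
        for o in robot.outline_of(c,n)[:2]:
            print(n,round(o['conf'],2),np.round(o['pixel']),o['pixels'].sum(),ray(m,o['pixel'],z).round(3))
E
```

```text
pics
0.0 [ 0.13955487 -0.582948    0.2175685 ] [-3.11809774e+00 -3.67847231e-01  5.85625414e-05] 0.0188
top [ 0.49651483 -0.09239774  1.05171732]
gauge_pump 0.73 [413. 217.] 3422 [ 0.513 -0.337  0.   ]
gauge_pump 0.68 [296. 176.] 407 [ 0.624 -0.025  0.   ]
gauge_bar 0.76 [407. 206.] 448 [ 0.541 -0.301  0.091]
gauge_lever 0.69 [420. 226.] 186 [ 0.49  -0.334  0.09 ]
plain_bar 0.89 [296. 176.] 398 [ 0.614 -0.033  0.091]
plain_lever 0.64 [301. 195.] 206 [ 0.569 -0.044  0.09 ]
filter_flask 0.86 [208. 201.] 2390 [0.553 0.181 0.1  ]
rubber_stopper 0.44 [409. 176.] 103 [ 0.62  -0.321  0.028]
beaker_c 0.78 [306. 140.] 432 [ 0.712 -0.056  0.05 ]
test_strip_box 0.62 [240. 268.] 460 [0.384 0.119 0.02 ]
test_strip_box 0.28 [305. 198.] 188 [ 0.566 -0.05   0.02 ]
scene [0.04310848 0.86971914 0.62262456]
gauge_pump 0.9 [368. 180.] 2492 [ 0.548 -0.408  0.   ]
gauge_bar 0.62 [358. 169.] 256 [ 0.525 -0.274  0.091]
gauge_lever 0.55 [378. 168.] 124 [ 0.479 -0.303  0.09 ]
plain_bar 0.64 [281. 202.] 395 [ 0.612 -0.023  0.091]
filter_flask 0.56 [250. 250.] 3915 [0.549 0.195 0.1  ]
beaker_c 0.6 [259. 192.] 106 [ 0.738 -0.118  0.05 ]
test_strip_box 0.92 [345. 290.] 768 [0.375 0.133 0.02 ]
tape_roll 0.59 [392. 219.] 446 [ 0.394 -0.181  0.018]
```

```bash
python3 - <<'E'
import cv2
a=cv2.imread('pics/top.png')[110:310,180:500]
cv2.imwrite('pics/topc.png',cv2.resize(a,(800,500),interpolation=cv2.INTER_CUBIC))
E
```

```text
(no output)
```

View pics/topc.png

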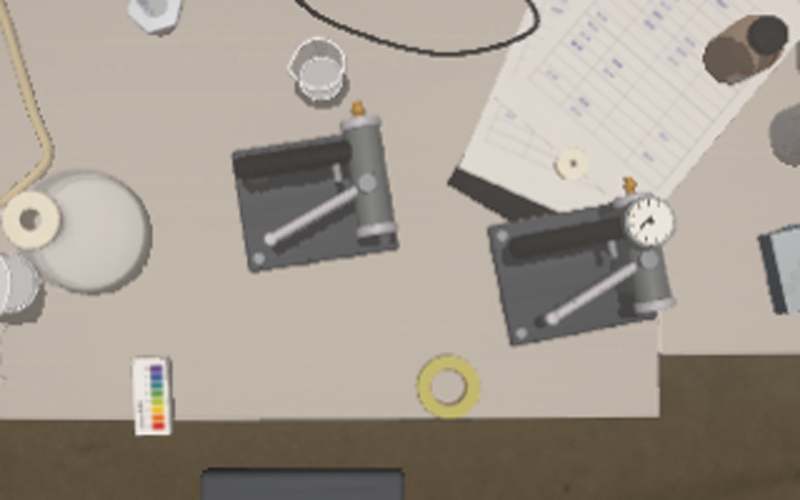

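View pics/scene.png

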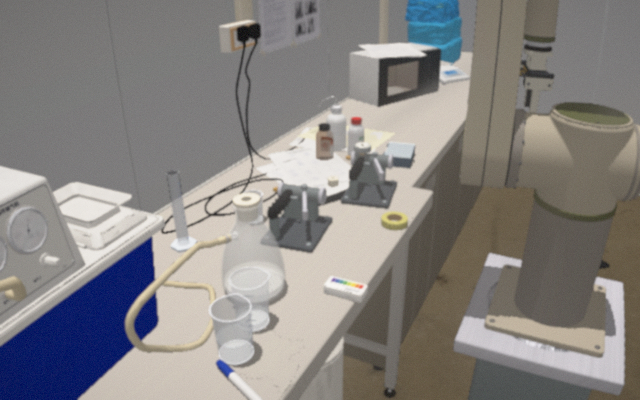

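```bash
cat >> h.py <<'E'
from scipy.spatial.transform import Rotation as Ro
from scipy.optimize import least_squares
E
python3 - <<'E'
from h import *
m=robot.camera_model('top')
crop=np.array([[488,228],[512,345],[657,317]])/2.5+[180,110]
C=np.array([ray(m,p,.012) for p in crop]);print(C.round(4),np.linalg.norm(C[0]-C[1]),np.linalg.norm(C[1]-C[2]))
bl=np.array([[65,80],[-65,80],[-65,-80]])/1000.
def T(p,q): c,s=np.cos(p[2]),np.sin(p[2]); return np.array(q)@np.array([[c,s],[-s,c]])+p[:2]
# also gauge centre & bar centre
g=ray(m,np.array([649,221])/2.5+[180,110],.122)
bar=[o for o in robot.outline_of('top','gauge_bar')][0]; 
b=ray(m,bar['pixel'],.089)
f=lambda p:np.r_[(T(p,bl)-C[:,:2]).ravel(),T(p,[.036,-.058])-g[:2]]
r=least_squares(f,[.5,-.33,.2]);p=r.x;print('pose',p.round(4),'res',r.fun.round(4))
print('bar exp',T(p,[.036,.010]),'seen',b)
tip=ray(m,np.array([549,322])/2.5+[180,110],.09);pv=ray(m,np.array([648,262])/2.5+[180,110],.106)
inv=lambda q:T([0,0,-p[2]],q[:2]-p[:2])
print('tip world',tip.round(4),'stand',inv(tip).round(4),'pivotcap stand',inv(pv).round(4))
s=robot.read_state();R=Ro.from_rotvec(s['orientation']).as_matrix();print(R.round(3))
im=cv2.imread('pics/top.png')
for q,z in [((65,80),12),((-65,80),12),((-65,-80),12),((65,-80),12),((36,-58),122),((36,72.5),91),((0,-58),106)]:
    u=proj(m,[*T(p,np.array(q)/1000.),z/1000])[0];cv2.circle(im,tuple(int(round(v*16)) for v in u),16,(0,0,255),-1,shift=4)
cv2.imwrite('pics/ov.png',cv2.resize(im[170:270,350:480],(780,600),interpolation=cv2.INTER_CUBIC))
E
```

```text
[[ 0.5564 -0.2349  0.012 ]
 [ 0.4335 -0.2589  0.012 ]
 [ 0.4617 -0.413   0.012 ]] 0.1252236706290155 0.15668630620879528
pose [ 0.5101 -0.324   0.1913] res [ 0.0023  0.0018 -0.0024  0.0011 -0.0002 -0.0019  0.0004 -0.001 ]
bar exp [ 0.54353136 -0.30732448] seen [ 0.5409056  -0.30188413  0.089     ]
tip world [ 0.4602 -0.2827  0.09  ] stand [-0.0411  0.05  ] pivotcap stand [-0.0025 -0.0527]
[[ 0.973  0.233  0.   ]
 [ 0.233 -0.973  0.   ]
 [ 0.     0.    -1.   ]]
```

View pics/ov.png

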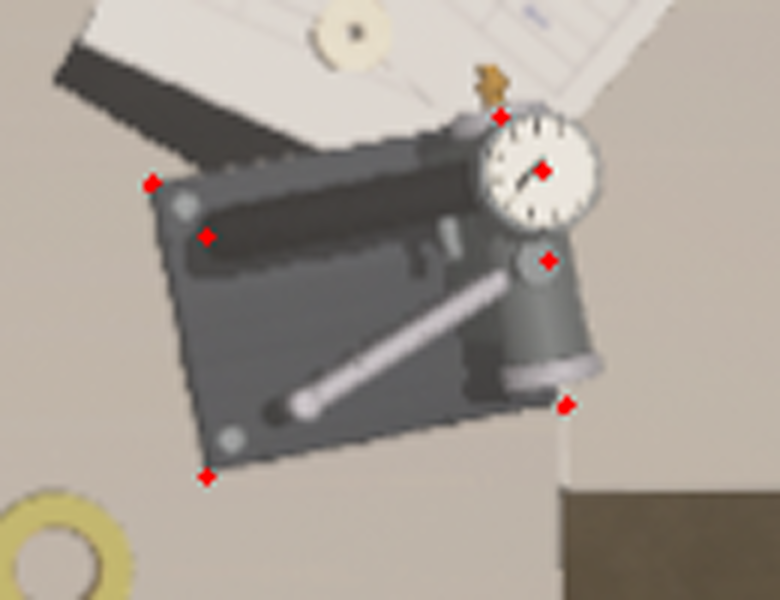

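Request:
carry_out:
  rows:
    - [0.04,-0.022,0,0,0,0]
    - [0.08,-0.044,0,0,0,1]
    - [0.12,-0.065,0,0,0,2]
    - [0.16,-0.087,0,0,0,2.5]
    - [0.2,-0.109,0,0,0,2.5]
    - [0.24,-0.131,0,0,0,2.5]
    - [0.28,-0.153,0,0,0,2.5]
    - [0.32,-0.174,0,0,0,2.5]
    - [0.347,-0.189,0,0,0,2.5]
    - [0.347,-0.189,0,0,0,2.5]
    - [0.347,-0.189,0,0,0,2.5]
  jaw: 255
  force: 40

```text
t: 2.52
tool_pos: [0.4328, -0.3193, 0.2186]
orientation: [3.127, 0.3, -0.001]
force: [-0.9, -0.7, -0.4]
opening: 0.0004
gripper_force: 0.0
```

```bash
cat > w.py <<'E'
from h import *
import sys
def wm(s):
    m=dict(robot.camera_model('wrist'));M=np.array(m['mount']);W=np.eye(4)
    W[:3,:3]=Ro.from_rotvec(s['orientation']).as_matrix();W[:3,3]=s['tool_pos']
    I=np.linalg.inv(W@M);m['R']=I[:3,:3];m['t']=I[:3,3];return m
def T(p,q): c,s=np.cos(p[2]),np.sin(p[2]); return np.array(q)@np.array([[c,s],[-s,c]])+p[:2]
P=np.array([.5101,-.324,.1913])
if __name__=='__main__':
    s=robot.read_state();im=robot.read_camera('wrist');m=wm(s)
    print(s['t'],s['tool_pos'],s['orientation'],s['force'],s['opening'])
    a=im[:,:,::-1].copy()
    for q,z in [((65,80),12),((-65,80),12),((-65,-80),12),((65,-80),12),((36,-58),122),((36,72.5),91),((0,-58),106),((-40,52),90)]:
        u=proj(m,[*T(P,np.array(q)/1000.),z/1000])[0];print(q,u.round());cv2.circle(a,tuple(int(v) for v in np.clip(u,-999,999)),3,(0,0,255),-1)
    cv2.imwrite(f'pics/{sys.argv[1]}.png',a)
E
python3 w.py w1
```

```text
2.525 [ 0.43278126 -0.31933231  0.2186201 ] [ 3.12691465e+00  3.00232757e-01 -6.08335433e-04] [-0.87907537 -0.67269027 -0.40247288] 0.0004085643668361401
(65, 80) [264.  58.]
(-65, 80) [268. 169.]
(-65, -80) [394. 169.]
(65, -80) [402.  59.]
(36, -58) [410.  72.]
(36, 72.5) [259.  76.]
(0, -58) [401. 116.]
(-40, 52) [283. 158.]
```

View pics/w1.png

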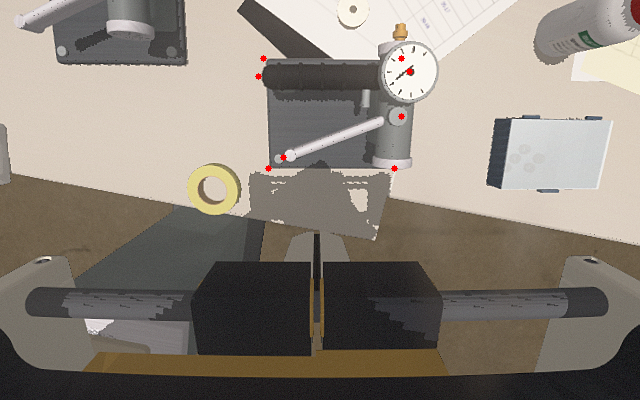

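The wrist view shows the fitted points on the gauge pump: lever tip at about (288,156), gauge at (410,72). The pump sits about 5 mm further right than my fit. I'll shift for that and descend in front of the lever.

Request:
carry_out:
  rows:
    - [0,0.005,0.03,0,0,0]
    - [0,0.005,0.06,0,0,0]
    - [0,0.005,0.09,0,0,0]
    - [0,0.005,0.12,0,0,0]
    - [0,0.005,0.145,0,0,0]
    - [0,0.005,0.158,0,0,0]
    - [0,0.005,0.158,0,0,0]
    - [0,0.005,0.158,0,0,0]

```text
t: 3.58
tool_pos: [0.4346, -0.3248, 0.0619]
orientation: [3.126, 0.299, 0.002]
force: [1.0, 0.4, -0.0]
opening: 0.0005
gripper_force: 0.0
```

Request:
carry_out:
  rows:
    - [0.005,0,0,0,0,0]
    - [0.01,0,0,0,0,0]
    - [0.015,0,0,0,0,0]
    - [0.02,0,0,0,0,0]
    - [0.025,0,0,0,0,0]
    - [0.03,0,0,0,0,0]
    - [0.035,0,0,0,0,0]
    - [0.04,0,0,0,0,0]
    - [0.04,0,0,0,0,0]

```text
t: 4.7
tool_pos: [0.4731, -0.316, 0.0601]
orientation: [-3.126, -0.3, 0.002]
force: [-4.5, 1.5, 1.2]
opening: 0.0004
gripper_force: 1.9
```

```bash
python3 w.py w2
```

```text
4.7 [ 0.47305775 -0.31595819  0.06014786] [-3.12647458e+00 -3.00217172e-01  1.68162950e-03] [-4.47422641  1.4685887   1.16233512] 0.0004240331845796972
(65, 80) [221.  79.]
(-65, 80) [235. 254.]
(-65, -80) [435. 254.]
(65, -80) [455.  80.]
(36, -58) [524. 133.]
(36, 72.5) [188. 128.]
(0, -58) [485. 215.]
(-40, 52) [245. 278.]
```

View pics/w2.png

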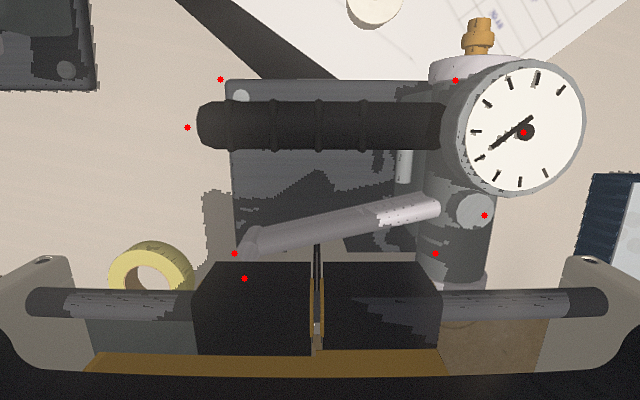

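The lever is in contact and partly pressed, with its tip near (245,245). The fingers are outside it and well clear of the bar.

Request:
carry_out:
  rows:
    - [0.004,0,0,0,0,0]
    - [0.008,0,0,0,0,0]
    - [0.012,0,0,0,0,0]
    - [0.016,0,0,0,0,0]
    - [0.018,0,0,0,0,0]
    - [0.018,0,0,0,0,0]

```text
t: 5.5
tool_pos: [0.49, -0.312, 0.06]
orientation: [-3.125, -0.3, 0.003]
force: [-5.9, 4.0, 0.2]
opening: 0.0005
gripper_force: 3.0
```

Request:
carry_out:
  rows:
    - [0.001,0,0,0,0,0]
    - [0.002,0,0,0,0,0]
    - [0.002,0,0,0,0,0]

```text
t: 5.88
tool_pos: [0.4918, -0.3116, 0.06]
orientation: [-3.125, -0.3, 0.003]
force: [-6.2, 4.0, 1.3]
opening: 0.0008
gripper_force: 3.2
```

Request:
carry_out:
  rows:
    - [0.001,0,0,0,0,0]
    - [0.002,0,0,0,0,0]
    - [0.002,0,0,0,0,0]

```text
t: 6.25
tool_pos: [0.4935, -0.3112, 0.06]
orientation: [-3.125, -0.299, 0.004]
force: [-9.2, 3.7, 1.9]
opening: 0.0002
gripper_force: 4.1
```

Request:
carry_out:
  rows:
    - [0.001,0,0,0,0,0]
    - [0.001,0,0,0,0,0]

```text
t: 6.5
tool_pos: [0.4937, -0.3112, 0.0599]
orientation: [-3.125, -0.299, 0.007]
force: [-12.5, 3.1, 3.8]
opening: 0.0003
gripper_force: 6.0
```

Request:
carry_out:
  rows:
    - [0.001,0,0,0,0,0]
    - [0.001,0,0,0,0,0]

```text
t: 6.75
tool_pos: [0.4938, -0.3112, 0.06]
orientation: [-3.125, -0.299, 0.009]
force: [-17.0, 4.4, 7.9]
opening: 0.0003
gripper_force: 8.3
```

```bash
python3 w.py w3
```

```text
6.75 [ 0.4938329  -0.31116624  0.05995025] [-3.12461717 -0.29872486  0.00909674] [-17.03789496   4.4453656    7.91882297] 0.00034700375190761394
(65, 80) [224. 111.]
(-65, 80) [238. 277.]
(-65, -80) [434. 277.]
(65, -80) [454. 112.]
(36, -58) [516. 193.]
(36, 72.5) [194. 175.]
(0, -58) [479. 260.]
(-40, 52) [249. 313.]
```

View pics/w3.png

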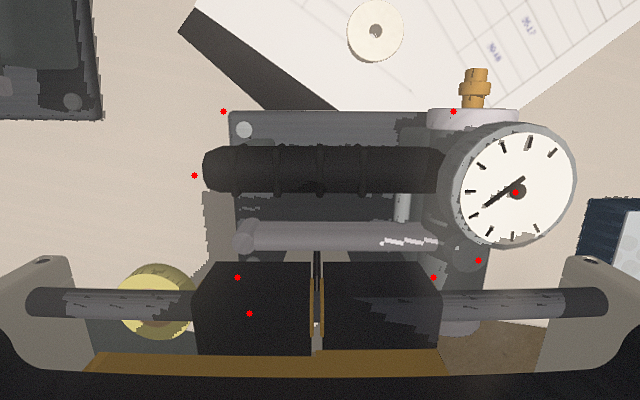

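The lever is parallel to the bar, the TCP has stopped moving and force is rising, so it is on its stop at about 17 N. Now I'll release it fully.

Request:
carry_out:
  rows:
    - [0,0,0,0,0,0]
    - [0,0,0,0,0,0]
    - [-0.01,0,0,0,0,0]
    - [-0.02,0,0,0,0,0]
    - [-0.03,0,0,0,0,0]
    - [-0.04,0,0,0,0,0]
    - [-0.05,0,0,0,0,0]
    - [-0.06,0,0,0,0,0]
    - [-0.064,0,0,0,0,0]
    - [-0.064,0,0,0,0,0]
    - [-0.064,0,0,0,0,0]
    - [-0.064,0,0,0,0,0]

```text
t: 8.3
tool_pos: [0.4343, -0.3238, 0.0607]
orientation: [-3.127, -0.3, -0.0]
force: [0.1, -0.4, 1.1]
opening: 0.0006
gripper_force: 0.0
```

```bash
python3 w.py w4
```

```text
8.3 [ 0.4343375  -0.3238047   0.06065114] [-3.12718154e+00 -3.00311832e-01 -1.97021141e-04] [ 0.14083847 -0.37711938  1.06203002] 0.0005787229920456601
(65, 80) [216.  16.]
(-65, 80) [230. 206.]
(-65, -80) [440. 206.]
(65, -80) [460.  17.]
(36, -58) [540.  10.]
(36, 72.5) [178.  32.]
(0, -58) [497. 121.]
(-40, 52) [239. 205.]
```

View pics/w4.png

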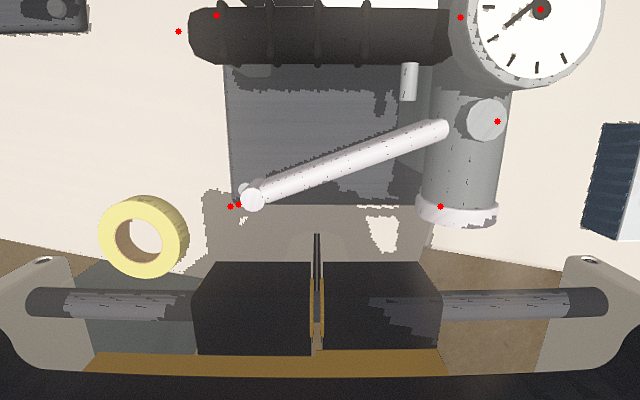

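The lever is fully back at rest (tip at about (252,198), leaning about 20°) and clear of the fingers. I'll press it in again.

Request:
carry_out:
  rows:
    - [0.007,0,0,0,0,0]
    - [0.014,0,0,0,0,0]
    - [0.021,0,0,0,0,0]
    - [0.028,0,0,0,0,0]
    - [0.035,0,0,0,0,0]
    - [0.042,0,0,0,0,0]
    - [0.048,0,0,0,0,0]
    - [0.054,0,0,0,0,0]
    - [0.059,0,0,0,0,0]
    - [0.061,0,0,0,0,0]
    - [0.062,0,0,0,0,0]
    - [0.062,0,0,0,0,0]

```text
t: 9.85
tool_pos: [0.4933, -0.311, 0.0596]
orientation: [-3.124, -0.3, 0.006]
force: [-9.7, 3.3, 3.3]
opening: 0.0006
gripper_force: 4.0
```

Request:
carry_out:
  rows:
    - [0.001,0,0,0,0,0]
    - [0.002,0,0,0,0,0]
    - [0.002,0,0,0,0,0]
    - [0.002,0,0,0,0,0]
    - [0.002,0,0,0,0,0]

```text
t: 10.48
tool_pos: [0.4937, -0.3109, 0.0596]
orientation: [-3.124, -0.299, 0.01]
force: [-16.7, 3.2, 7.0]
opening: 0.0003
gripper_force: 8.0
```

```bash
python3 w.py w5
```

```text
10.475 [ 0.49370457 -0.31087771  0.05955761] [-3.12408737 -0.29879181  0.01042657] [-16.73681073   3.21615026   6.95698139] 0.0003094122595687067
(65, 80) [224. 111.]
(-65, 80) [238. 277.]
(-65, -80) [434. 277.]
(65, -80) [454. 112.]
(36, -58) [517. 193.]
(36, 72.5) [194. 175.]
(0, -58) [480. 261.]
(-40, 52) [250. 313.]
```

View pics/w5.png

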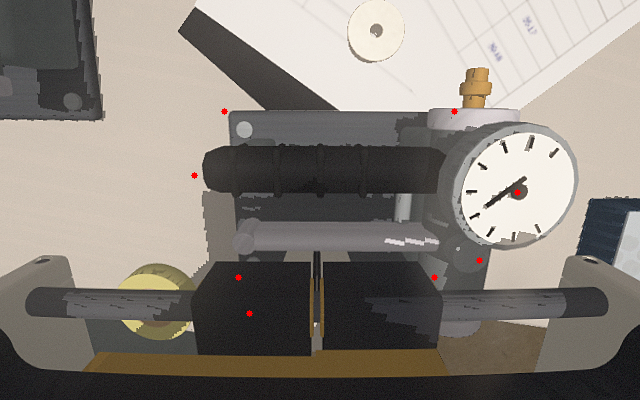

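The lever is parallel to the bar again and held at its stop at about 17 N, with a clear gap to the bar. I'll hand in.

```bash
python3 -c "
from plant import robot
print(robot.close_job())"
```

```text
the job is handed in; nothing more can be done
None
```

I pressed the gauge pump's lever to its stop, let it spring fully back, then pressed it to the stop again and held it there at about 17 N with the fingers off the bar; the job is handed in, and no verdict came back.

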